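# Tag out the etching tank and hold its guard gate open

### The job

Tag out the etching tank: hang the red tag by its eye on the pin of the grey power unit, let go of it lying flat there, and leave it on the pin. Then squeeze the yellow catch on the latch post of the green guard fully home (it stays in), after that squeeze the blue handle catch on the gate fully home and, still squeezing, swing the gate towards the robot past its detent until it stands wide open, about square to the guard. Finish while holding it there, handle still squeezed, because it closes by itself; leave the other things on the bench where they stand.

Things in the scene. Friction and masses are not known exactly. Their poses are not given: they have to be found in the camera images.
- tag: Red flat plastic tag, 110 mm long (its x), 44 mm wide (y), 8 mm thick, about 40 g, lying on the bench, with a white label at its +x end. Origin: centre of its underside. It is easily gripped across its 44 mm width at its middle, fingertips just above the bench.
- tag_eye (a point): Centre of the tag's round eye, at the underside: 32.5 mm from the tag's origin towards its -x end. The eye is 24 mm across, right through.
- pin_foot (a point): Foot of the upright steel pin (10 mm thick, 32 mm tall), on the flat top of the grey power unit, 80 mm above the bench, in the middle of that top, which is 170 mm (x) by 140 mm (y). A yellow disc surrounds the foot. The unit is fixed; its place varies.
- guard: Green slatted guard, fixed, 170 mm high, round a white etching tank. Origin: on the bench, in the gate's plane. Its x axis points into the guard (away from the robot), its y along the closed gate towards the hinge. The tank and its red clamps behind the gate reach 185 mm above the bench. Side walls run back 280 mm at y = +130 and -205 mm.
- gate_hinge (a point): Point on the gate's upright hinge axis, at the height of the gate's top (170 mm). Axes as the guard's; fixed. The gate is 200 mm wide, 16 mm thick; it swings about this axis towards the robot (to the guard's -x side), its top edge at 170 mm; a hinge post beside the axis reaches 180 mm.
- post_catch_mid (a point): Middle of the yellow post catch when squeezed, 17 mm above its panel's top (170 mm). Axes as the guard's: squeeze along y, from above. Two upright yellow lugs, each 24 (x) by 10 (y) mm, 34 high: outer face of the fixed one at y = -17 mm from here, of the sliding one (gate side) at +29 mm, +17 when home (46 mm over both, closing to 34). Its steel bolt lies in front of the gate, below 162 mm.
- post_catch (a joint): Travel of the sliding yellow lug, m: 0 bolted (starts at 0 to 0.002), 0.012 fully home (bolt clear of the gate from 0.008). Moves against 3 N of friction and stays where it is left.
- handle_mid (a point): Middle of the blue handle catch when squeezed; swings with the gate, 165 mm from the hinge axis, 17 mm above the gate's top. Axes the gate's: y to the hinge, x across. Two upright blue lugs, each 24 (x) by 10 (y) mm, 34 high: outer face of the fixed one at y = +17 mm from here, of the sliding one at -29 mm, -17 when squeezed. Gate closed, it is 120 mm from post_catch_mid; room for fingers between.
- handle_catch (a joint): Travel of the sliding blue lug, m: 0 free, 0.012 fully squeezed; sprung, 3 N at first and 6 N at full travel, and it springs back when let go. Its bolt locks the closed gate until about 0.009.
- gate (a joint): Angle of the gate, rad: 0 closed, growing as it swings towards the robot, stop at 1.85. A spring closes it (about 2 N at the handle when wide). A sprung ball detent at 0.85 gives about 3 N more resistance at the handle over 0.75 to 0.95; let go beyond it, the gate swings back to the detent or shut.
- jerrycan_a: White jerrycan with blue cap, 90 by 90 by 168 mm, in the white tray (280 by 260 by 70 mm) on the left. Leave alone. Origin: centre of its underside.
- jerrycan_b: Second, equal jerrycan in the tray. Leave alone.
- ink_can: Steel can, 70 mm across, 90 mm high, on the right. Leave alone.
- jar: Amber jar, 66 mm across, 100 mm high, on the right. Leave alone.
- mug: Blue mug, 80 mm across, 90 mm high, on the right. Leave alone.
- copper_plate: Loose copper plate, 150 by 100 by 6 mm, flat on the bench at the left. Leave alone.
- brush: Brush lying on the bench at the right. Leave alone.

How it is judged:
On the way, in this order (a step that is already met when the one before it is completed fails the run):
1. the tag lies round the pin, flat on the power unit, released (horizontal distance between tag_eye and pin_foot below 0.01 m and z of tag_eye in the frame of pin_foot below 0.005 m and contact force between the fingers and tag below 0.1 N), for 0.2 s.
2. the yellow post catch is squeezed home, the gate still closed (value of joint post_catch above 0.0095 m and value of joint gate below 0.08 rad), for 0.1 s.
3. then the blue handle catch is squeezed home, the gate still closed (value of joint handle_catch above 0.009 m and value of joint gate below 0.12 rad), for 0.05 s.
4. the gate has swung past its detent (value of joint gate above 1 rad), for 0.1 s.
At the end, for the whole second after the job is handed in: Blue handle held squeezed by the gripper (over 7 mm travel, over 3 N between fingers and gate), gate at rest and open over 1.35 rad, yellow catch still in (over 8 mm), tag untouched on the power unit, its eye round the pin (within 10 mm of its axis, under 5 mm up) (all of step 1 and value of joint post_catch above 0.008 m and value of joint handle_catch above 0.007 m and value of joint gate above 1.35 rad and velocity of joint gate between -0.1 and 0.1 rad/s and contact force between the fingers and gate above 3 N); the arm keeps its last pose, push and grip.
It fails at once if the blue handle catch is squeezed before the yellow post catch is in (value of joint handle_catch above 0.007 m and value of joint post_catch below 0.008 m).
It fails at once if another thing on the bench is disturbed by more than 40 mm (distance of any of jerrycan_a, jerrycan_b, ink_can, jar, mug, copper_plate, brush from where it was at the start of the episode above 0.04 m).
It also fails if it takes over 58 s, if anything falls off the work surface, if the arm or the gripper's body presses on something with over 40 N, if the wrist force passes 120 N, or if a joint passes its speed limit or range.

### The arm

A 7-joint arm with a two-finger parallel gripper is mounted at the origin on the work surface. World frame = base frame: x ahead of the robot, y to its left, z up, the work surface at z = 0. Lengths are in m, angles in rad, forces in N, time in s.
With the tool pointing down it reaches from about 0.4 to 0.85 m from the base axis. Payload 4.5 kg.
Tool frame: the origin (TCP) lies midway between the tips of the shut fingers; the grasp point (between the pads) lies behind it (r.grip_point_offset is the z of the grasp point in the tool frame, in m); z points along the fingers, y is the line along which they close (so a half turn about z gives the same grasp; the last joint's range is limited). The gripper opens to 88 mm and grips with 3 to 60 N. Pads are 18 mm wide; open, the fingers measure 123 mm over their backs; the gripper's body (75 mm by 187 mm) begins 45 mm behind the grasp point.
Start: joints at [-1.169, 0.689, -0.195, 1.565, 0.157, 0.902, -0.215], TCP at [0.225, 0.583, 0.239] pointing down, gripper open.
Joint ranges: [-3.01, 3.01], [-0.46, 2.08], [-1.47, 1.51], [0.13, 2.56], [-1, 4.14], [0.04, 2.09], [-2.66, 2.66]. Speed limits (rad/s): [2.57, 2.57, 3.14, 3.14, 3.14, 3.14, 3.14].

### API

Orientations are given as a unit quaternion [x, y, z, w].
In Python, from plant import r, optics, workorder gives the robot as it stands.
- The arm moves only by the shell command python3 -m creep 'ROWS' [FORCE]. ROWS is JSON, a list of rows, each an object of numbers: "grip": the gripper command: -1 is shut, 1 is fully open, values between are in proportion; "tx", "ty", "tz": the shift along the tool's x, y, z in cm; "spin": the turn about the tool's z in degrees. In form: [{"grip": .., "tx": .., "ty": .., "tz": .., "spin": ..}, ...]. A call has 1 to 8 rows; each row shifts and turns the commanded pose from where the row before left it, along the tool's axes as they then stand; what a row does not reach is not made up. A row lasts 1/12 s, in which the tool goes at most 41.7 mm and 7.16 degrees, less where a joint would pass 70% of its speed; a pose out of reach is approached as far as the arm can. A call with a gripper value outside its range is refused whole. The fingers move at their own pace and stop on an object; FORCE is the grip in N (left out, the last holds). Time passes only in rows, so rows that do not move let the fingers close. It gives the time, the measured TCP pose, the force, the opening and the grip force at its end, in the units of the state.
- r.get_state(): the state, without advancing time (a new reading comes with each control period).
- optics.snapshot(name): name is "scene" or "side" or "wrist"; returns (picture, depth): 400x640x3 uint8, red, green, blue; 400x640 float32, m along the optical axis (not along the pixel's ray), 0 where there is no reading.
- optics.get_calibration(name): a dict with "fx", "fy", "cx", "cy" (pixels), "extrinsics" (4x4, takes a point from world to camera coordinates). Camera axes: x right, y down, z forward; pixel columns grow to the right and rows downward; lengths in m; the calibration is good to about 2 mm. A picture is of the moment at which its call begins: read the wrist's pose just before it. get_calibration takes no time and is no camera call; for the wrist camera it gives the pose at the moment of the call.
- workorder.finish_job(): hands the job in; it is judged then, once.
The state is a dict: "clock": time; "q": joint angles; "qd": joint speeds; "joint_torque": joint torques, N m; "tool_pos": TCP position; "eef_rot": TCP orientation; "contact_force": force on the tool from outside, world axes, zero at the start; "moment": the same for the moment, N m; "opening": opening from 0.0 (shut) to 1.0 (fully open); "finger_force": force on a finger pad.
Only numpy, scipy, OpenCV 4.12 (cv2) and the standard library are available. Lean on these libraries where they do the work, as an engineer would, in place of code of your own. Each camera call takes 0.05 s, during which the arm holds its last target. There are 200 camera calls.

## Working session

There is one attempt and no reset: what is moved stays moved. The work goes in short steps, Python scripts to look and compute and a shell command to move; the robot and the scene stay as the last step left them, time stands still between calls to the robot, and variables do not carry over. Pictures are saved under pics/ and viewed, at most 10 in all, crops included, and the job is handed in when it is done.

```bash
ls; mkdir -p pics
cat > h.py <<'E'
import numpy as np, cv2
from plant import r, optics, workorder
from scipy.spatial.transform import Rotation as R
def snap(n,f=None):
    c=optics.get_calibration(n); p,d=optics.snapshot(n)
    if f: cv2.imwrite('pics/'+f,p[:,:,::-1])
    return p,d,c
def cloud(d,c):
    v,u=np.mgrid[:d.shape[0],:d.shape[1]]
    P=np.stack([(u-c['cx'])/c['fx']*d,(v-c['cy'])/c['fy']*d,d],-1)
    E=np.array(c['extrinsics']); W=(P-E[:3,3])@E[:3,:3]
    W[d<=0]=np.nan
    return W
E
python3 - <<'E'
from h import *
s=r.get_state(); print(s, r.grip_point_offset)
for n in('scene','side'):
    p,d,c=snap(n,n+'.png'); np.savez(n,p=p,d=d,W=cloud(d,c))
    E=np.array(c['extrinsics']); print(n,-E[:3,:3].T@E[:3,3])
E
```

```text
pics
{'clock': 0.0, 'q': array([-1.16922298,  0.689995  , -0.19452776,  1.5663348 ,  0.15733665,
        0.90247737, -0.21508582]), 'qd': array([-0.00121169, -0.00032185, -0.00133074,  0.00036113,  0.00030363,
       -0.00054784, -0.00078747]), 'joint_torque': array([ 3.19955116e-04, -5.27561939e+01, -1.26676854e+00, -1.53434283e+01,
       -5.25989046e-02,  6.53189796e-03,  1.66830378e-04]), 'tool_pos': array([0.22453433, 0.58260786, 0.23790596]), 'eef_rot': array([ 1.82787711e-01,  9.83151985e-01, -9.04219111e-04, -9.32804789e-05]), 'contact_force': array([ 0.41985022, -0.55452991,  0.47643581]), 'moment': array([0.04136897, 0.01225394, 0.05669743]), 'finger_force': 0.0, 'opening': 0.9987168310667287} -0.0187
scene [0.97815118 0.41700005 1.39055152]
side [ 0.30871112 -1.06326146  1.29072698]
```

View pics/scene.png

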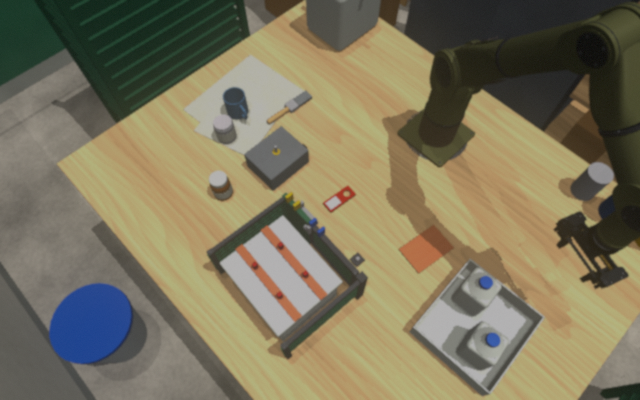

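View pics/side.png

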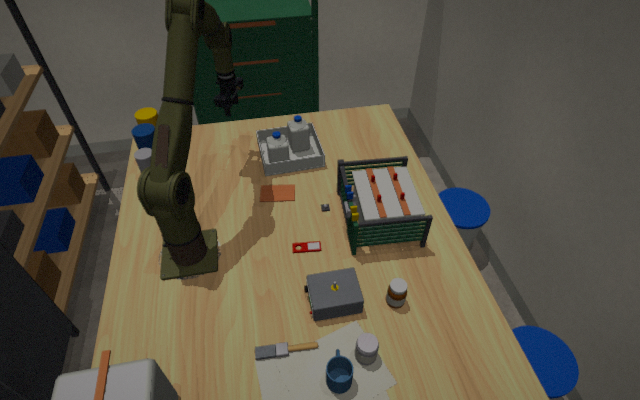

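Scene view: tag at about (340,198), pin at (276,150), yellow catch at (292,199), blue catch at (315,227), guard around (290,270). Side view: tag at (306,247), pin at (335,287), yellow at (354,212), blue at (349,190).

Run:
```python
from h import *
box={'scene':dict(tag=(320,182,360,214),pin=(268,143,286,158),yel=(282,190,305,210),blue=(303,212,328,238),unit=(245,125,310,190)),
 'side':dict(tag=(288,236,326,258),pin=(327,278,344,294),yel=(346,202,362,226),blue=(342,178,358,202),unit=(300,265,365,322))}
for n in box:
    z=np.load(n+'.npz');p,W=z['p'],z['W'];hsv=cv2.cvtColor(p,cv2.COLOR_RGB2HSV).astype(int)
    H,S,V=hsv[...,0],hsv[...,1],hsv[...,2]
    M=dict(tag=((H<8)|(H>172))&(S>150),pin=(H>18)&(H<35)&(S>130),yel=(H>18)&(H<35)&(S>120),blue=(H>100)&(H<125)&(S>110),unit=(abs(W[...,2]-.08)<.006))
    for k,(a,b,c,d) in box[n].items():
        m=np.zeros(H.shape,bool);m[b:d,a:c]=M[k][b:d,a:c]
        Q=W[m];Q=Q[~np.isnan(Q[:,0])]
        print(n,k,len(Q),'mean',Q.mean(0).round(4),'z',np.percentile(Q[:,2],[5,50,95]).round(3))
        if k in('tag','unit'):
            print('  rect',cv2.minAreaRect((Q[:,:2]*1000).astype(np.float32)))
        if k in('tag',):
            q=W[b:d,a:c][(S[b:d,a:c]<90)&(V[b:d,a:c]>150)];print('  label',np.nanmean(q,0),len(q))
        if k in('yel','blue'):
            q=Q[Q[:,2]>.17]; _,l,ce=cv2.kmeans(q[:,:2].astype(np.float32),2,None,(3,50,1e-5),5,2);print('  lugs',[(q[l[:,0]==i].mean(0).round(4),(l==i).sum()) for i in (0,1)], q.min(0).round(3),q.max(0).round(3))
# guard direction: high rim points
for n in box:
    W=np.load(n+'.npz')['W'];
    m=(abs(W[...,2]-.17)<.008)&(W[...,0]>.3)&(W[...,1]<.3)&(W[...,1]>-.2)
    Q=W[m];print(n,len(Q),cv2.minAreaRect((Q[:,:2]*1000).astype(np.float32)))
    np.save(n+'_rim',Q)
```

```text
scene tag 130 mean [ 0.4197 -0.0526  0.0085] z [0.004 0.008 0.014]
  rect ((440.13360595703125, -56.03301239013672), (45.72238540649414, 100.71963500976562), 81.47515106201172)
  label [ 0.46180575 -0.05927899  0.00628703] 200
scene pin 24 mean [ 0.4988 -0.3008  0.0829] z [0.079 0.083 0.087]
scene yel 114 mean [ 0.6118 -0.0891  0.1795] z [0.001 0.199 0.207]
  lugs [(array([ 0.6171, -0.097 ,  0.1963]), np.int64(55)), (array([ 0.6195, -0.0621,  0.198 ]), np.int64(48))] [ 0.605 -0.104  0.178] [ 0.631 -0.058  0.209]
scene blue 45 mean [0.6244 0.026  0.203 ] z [0.198 0.204 0.207]
  lugs [(array([0.623 , 0.0093, 0.2034]), np.int64(23)), (array([0.6262, 0.046 , 0.2043]), np.int64(21))] [0.613 0.004 0.197] [0.637 0.05  0.21 ]
scene unit 1701 mean [ 0.5023 -0.301   0.0804] z [0.076 0.08  0.085]
  rect ((499.716796875, -302.8863525390625), (173.11541748046875, 142.93716430664062), 0.06982264667749405)
side tag 152 mean [ 0.4267 -0.0611  0.0062] z [-0.001  0.007  0.012]
  rect ((440.574951171875, -59.131080627441406), (49.297157287597656, 105.28034973144531), 81.57191467285156)
  label [ 0.3888
[... 226 characters left out ...]
ray([ 0.6111, -0.1028,  0.1906]), np.int64(52))] [ 0.6   -0.108  0.17 ] [ 0.625 -0.059  0.206]
side blue 95 mean [0.6194 0.0266 0.1862] z [0.169 0.19  0.206]
  lugs [(array([0.618 , 0.0048, 0.1902]), np.int64(44)), (array([0.6185, 0.0403, 0.1915]), np.int64(45))] [ 0.608 -0.     0.171] [0.632 0.046 0.21 ]
side unit 1739 mean [ 0.494  -0.3092  0.0791] z [0.075 0.079 0.083]
  rect ((495.0754699707031, -305.0834655761719), (170.08026123046875, 144.0765380859375), 0.10772527754306793)
scene 1668 ((754.8078002929688, 40.783966064453125), (354.18017578125, 301.5776672363281), 86.08413696289062)
side 1132 ((1093.03125, 53.464691162109375), (497.04742431640625, 999.5886840820312), 89.53890228271484)
```

```bash
cat >> h.py <<'E'
def plan(x,y,z,yaw=None):
    "spin first, then shift (cm) in spun tool axes"
    s=r.get_state(); T=R.from_quat(s['eef_rot']); m=T.as_matrix()
    cur=np.degrees(np.arctan2(m[1,1],m[0,1])); sp=0 if yaw is None else (cur-yaw+180)%360-180
    d=(T*R.from_euler('z',sp,degrees=True)).inv().apply(np.array([x,y,z])-s['tool_pos'])*100
    print('t',round(s['clock'],2),'pos',s['tool_pos'].round(4),'yaw',cur.round(2),'tilt',m[:2,2].round(4),'spin',round(sp,2),'shift',d.round(2),'q',s['q'].round(2),'F',s['contact_force'].round(1),'op',round(s['opening'],3),'ff',round(s['finger_force'],1))
E
python3 -c "
from h import *
plan(.44,-.057,.2,81.5)"
```

```text
t 0.1 pos [0.2246 0.5827 0.238 ] yaw 68.93 tilt [-0.0005 -0.0015] spin -12.57 shift [-30.76 -60.08   3.89] q [-1.17  0.69 -0.19  1.57  0.16  0.9  -0.22] F [-0.2  0.1 -0.2] op 1.0 ff 0.0
```

```bash
python3 -m creep '[{"grip":1,"tx":0,"ty":0,"tz":0,"spin":-6.3},{"grip":1,"tx":0,"ty":0,"tz":0,"spin":-6.3},{"grip":1,"tx":-1.8,"ty":-3.5,"tz":0,"spin":0},{"grip":1,"tx":-1.8,"ty":-3.5,"tz":0,"spin":0},{"grip":1,"tx":-1.8,"ty":-3.5,"tz":0,"spin":0},{"grip":1,"tx":-1.8,"ty":-3.5,"tz":0,"spin":0},{"grip":1,"tx":-1.8,"ty":-3.5,"tz":0,"spin":0},{"grip":1,"tx":-1.8,"ty":-3.5,"tz":0,"spin":0}]'
python3 -m creep '[{"grip":1,"tx":-1.8,"ty":-3.5,"tz":0,"spin":0},{"grip":1,"tx":-1.8,"ty":-3.5,"tz":0,"spin":0},{"grip":1,"tx":-1.8,"ty":-3.5,"tz":0,"spin":0},{"grip":1,"tx":-1.8,"ty":-3.5,"tz":0,"spin":0},{"grip":1,"tx":-1.8,"ty":-3.5,"tz":0,"spin":0},{"grip":1,"tx":-1.8,"ty":-3.5,"tz":0,"spin":0},{"grip":1,"tx":-1.8,"ty":-3.5,"tz":0,"spin":0},{"grip":1,"tx":-1.8,"ty":-3.5,"tz":0,"spin":0}]'
python3 -c "
from h import *
plan(.44,-.057,.2,81.5)"
```

```text
clock: 0.77
tool_pos: [0.3007, 0.3575, 0.2385]
eef_rot: [0.074, 0.997, -0.0, -0.0]
contact_force: [0.9, -0.6, 0.4]
opening: 0.999
finger_force: 0.0
clock: 1.43
tool_pos: [0.4019, 0.0595, 0.2387]
eef_rot: [0.074, 0.997, -0.0, -0.0]
contact_force: [0.7, 1.6, -0.3]
opening: 0.996
finger_force: 0.0
t 1.43 pos [0.4019 0.0595 0.2387] yaw 81.54 tilt [-0.0002  0.    ] spin 0.04 shift [ -5.49 -10.96   3.87] q [-0.03  0.43 -0.33  2.18  0.26  0.57  0.87] F [ 0.7  1.6 -0.3] op 0.996 ff 0.0
```

```bash
python3 -m creep '[{"grip":1,"tx":-1.4,"ty":-2.8,"tz":0,"spin":0},{"grip":1,"tx":-1.4,"ty":-2.8,"tz":0,"spin":0},{"grip":1,"tx":-1.4,"ty":-2.8,"tz":0,"spin":0},{"grip":1,"tx":-1.3,"ty":-2.5,"tz":0,"spin":0},{"grip":1,"tx":0,"ty":0,"tz":0,"spin":0},{"grip":1,"tx":0,"ty":0,"tz":0,"spin":0}]'
python3 - <<'E'
from h import *
plan(.44,-.057,.2,81.5)
p,d,c=snap('wrist','w1.png'); W=cloud(d,c); np.savez('w1',p=p,W=W)
hsv=cv2.cvtColor(p,cv2.COLOR_RGB2HSV).astype(int)
m=((hsv[...,0]<8)|(hsv[...,0]>172))&(hsv[...,1]>140)&(W[...,2]<.03)&(abs(W[...,0]-.44)<.1)&(abs(W[...,1]+.057)<.08)
Q=W[m];print(len(Q),np.nanmean(Q,0),cv2.minAreaRect((Q[:,:2]*1000).astype(np.float32)))
E
```

```text
clock: 1.93
tool_pos: [0.4401, -0.0559, 0.2384]
eef_rot: [0.076, 0.997, -0.0, -0.0]
contact_force: [1.0, 0.0, 0.4]
opening: 1.0
finger_force: 0.0
t 1.93 pos [ 0.4401 -0.0559  0.2384] yaw 81.3 tilt [-0.0005  0.    ] spin -0.2 shift [-0.01 -0.11  3.84] q [ 0.26  0.47 -0.34  2.08  0.27  0.63  1.15] F [1.  0.  0.4] op 1.0 ff 0.0
2183 [ 0.42829163 -0.05424928  0.00783564] ((441.3186340332031, -55.97380065917969), (44.306461334228516, 109.6644287109375), 84.09341430664062)
```

View pics/w1.png

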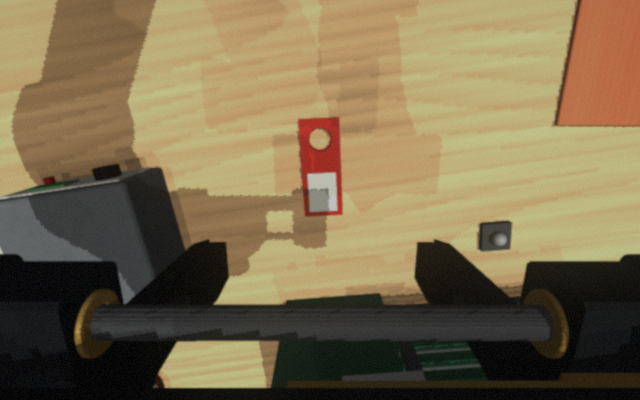

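The tag sits at (320,166) with its eye at (319,139), centred between the fingers. It is turned about -6°, so I correct the yaw and descend.

```bash
python3 -m creep '[{"grip":1,"tx":0.1,"ty":0,"tz":3.5,"spin":-2.8},{"grip":1,"tx":0,"ty":0,"tz":4,"spin":0},{"grip":1,"tx":0,"ty":0,"tz":4,"spin":0},{"grip":1,"tx":0,"ty":0,"tz":4,"spin":0},{"grip":1,"tx":0,"ty":0,"tz":3.5,"spin":0},{"grip":1,"tx":0,"ty":0,"tz":2.5,"spin":0},{"grip":1,"tx":0,"ty":0,"tz":0,"spin":0},{"grip":1,"tx":0,"ty":0,"tz":0,"spin":0}]' 20
python3 -c "
from h import *
plan(.441,-.056,.004,84.1)"
```

```text
clock: 2.65
tool_pos: [0.44, -0.0536, 0.0411]
eef_rot: [0.048, 0.999, -0.001, -0.002]
contact_force: [0.2, -0.2, 0.4]
opening: 0.997
finger_force: 0.0
t 2.65 pos [ 0.44   -0.0536  0.0411] yaw 84.52 tilt [-0.0032 -0.0014] spin 0.42 shift [-0.13 -0.22  3.71] q [ 0.04  0.86 -0.04  2.24  0.68  0.05  0.81] F [ 0.2 -0.2  0.4] op 0.997 ff 0.0
```

```bash
python3 -m creep '[{"grip":1,"tx":-0.1,"ty":-0.2,"tz":0.7,"spin":0},{"grip":1,"tx":0,"ty":0,"tz":0.8,"spin":0},{"grip":1,"tx":0,"ty":0,"tz":0.8,"spin":0},{"grip":1,"tx":0,"ty":0,"tz":0.7,"spin":0},{"grip":1,"tx":0,"ty":0,"tz":0,"spin":0},{"grip":1,"tx":0,"ty":0,"tz":0,"spin":0}]'
python3 -c "
from h import *
plan(.441,-.056,.004,84.1)"
```

```text
clock: 3.15
tool_pos: [0.443, -0.0576, 0.0213]
eef_rot: [0.049, 0.999, -0.001, -0.003]
contact_force: [0.2, 0.2, 0.3]
opening: 1.0
finger_force: 0.0
t 3.15 pos [ 0.443  -0.0576  0.0213] yaw 84.37 tilt [-0.0059 -0.0022] spin 0.27 shift [0.2  0.15 1.73] q [ 0.06  0.91 -0.05  2.23  1.3   0.04  0.2 ] F [0.2 0.2 0.3] op 1.0 ff 0.0
```

```bash
python3 -m creep '[{"grip":1,"tx":-0.4,"ty":0.1,"tz":0.2,"spin":0},{"grip":1,"tx":-0.4,"ty":0.1,"tz":0.4,"spin":0},{"grip":1,"tx":0,"ty":0,"tz":0.4,"spin":0},{"grip":1,"tx":0,"ty":0,"tz":0.4,"spin":0},{"grip":1,"tx":0,"ty":0,"tz":0.3,"spin":0},{"grip":1,"tx":0,"ty":0,"tz":0,"spin":0},{"grip":1,"tx":0,"ty":0,"tz":0,"spin":0}]'
python3 -c "
from h import *
plan(.451,-.057,.004,84.1)"
```

```text
clock: 3.73
tool_pos: [0.4505, -0.0567, 0.0033]
eef_rot: [0.049, 0.999, -0.001, -0.004]
contact_force: [-0.3, 0.5, 0.4]
opening: 1.003
finger_force: 0.0
t 3.73 pos [ 0.4505 -0.0567  0.0033] yaw 84.33 tilt [-0.0077 -0.0023] spin 0.23 shift [-0.05 -0.02 -0.07] q [ 0.07  0.95 -0.08  2.2   1.56  0.07 -0.07] F [-0.3  0.5  0.4] op 1.003 ff 0.0
```

```bash
python3 -m creep '[{"grip":-1,"tx":0,"ty":0,"tz":0,"spin":0},{"grip":-1,"tx":0,"ty":0,"tz":0,"spin":0},{"grip":-1,"tx":0,"ty":0,"tz":0,"spin":0},{"grip":-1,"tx":0,"ty":0,"tz":0,"spin":0},{"grip":-1,"tx":0,"ty":0,"tz":0,"spin":0},{"grip":-1,"tx":0,"ty":0,"tz":0,"spin":0},{"grip":-1,"tx":0,"ty":0,"tz":0,"spin":0},{"grip":-1,"tx":0,"ty":0,"tz":0,"spin":0}]' 20
python3 -m creep '[{"grip":-1,"tx":0,"ty":0,"tz":-1,"spin":0},{"grip":-1,"tx":0,"ty":0,"tz":-2,"spin":0},{"grip":-1,"tx":0,"ty":0,"tz":-3,"spin":0},{"grip":-1,"tx":0,"ty":0,"tz":-3,"spin":0},{"grip":-1,"tx":0,"ty":0,"tz":-3,"spin":0},{"grip":-1,"tx":0,"ty":0,"tz":-3,"spin":0},{"grip":-1,"tx":0,"ty":0,"tz":0,"spin":0},{"grip":-1,"tx":0,"ty":0,"tz":0,"spin":0}]'
python3 - <<'E'
from h import *
plan(.53,-.305,.155)
p,d,c=snap('wrist','w2.png'); W=cloud(d,c); np.savez('w2',p=p,W=W)
s=r.get_state(); z=s['tool_pos'][2]
hsv=cv2.cvtColor(p,cv2.COLOR_RGB2HSV).astype(int)
m=((hsv[...,0]<8)|(hsv[...,0]>172))&(hsv[...,1]>140)&(abs(W[...,2]-z)<.03)&(W[...,0]<.55)
Q=W[m];print(len(Q),np.nanmean(Q,0),cv2.minAreaRect((Q[:,:2]*1000).astype(np.float32)))
E
```

```text
clock: 4.4
tool_pos: [0.4502, -0.0568, 0.0029]
eef_rot: [0.049, 0.999, -0.001, -0.004]
contact_force: [-0.5, 0.2, -0.2]
opening: 0.494
finger_force: 20.0
clock: 5.07
tool_pos: [0.4523, -0.057, 0.1508]
eef_rot: [0.05, 0.999, -0.002, -0.002]
contact_force: [0.3, 0.9, 0.0]
opening: 0.498
finger_force: 20.0
t 5.07 pos [ 0.4523 -0.057   0.1508] yaw 84.27 tilt [-0.0045 -0.0035] spin 0 shift [-10.2  -23.9   -0.36] q [ 0.41  0.7  -0.63  2.13  0.79  0.57  0.67] F [0.3 0.9 0. ] op 0.498 ff 20.0
13491 [ 0.42616302 -0.05323999  0.15554867] ((443.79302978515625, -58.624290466308594), (52.76659393310547, 111.25120544433594), 84.26177978515625)
```

View pics/w2.png

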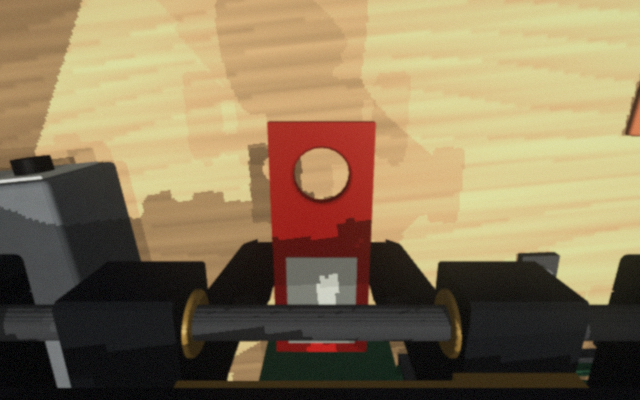

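Tag held between the fingers, level; its eye is at (321,173).

Run:
```python
from h import *
z=np.load('w2.npz');p,W=z['p'],z['W'];c=optics.get_calibration('wrist')
hsv=cv2.cvtColor(p,cv2.COLOR_RGB2HSV).astype(int)
red=(((hsv[...,0]<8)|(hsv[...,0]>172))&(hsv[...,1]>140)).astype(np.uint8)
Q=W[100:240,260:380][red[100:240,260:380]>0];A=np.c_[Q[:,:2]-Q[:,:2].mean(0),np.ones(len(Q))];k=np.linalg.lstsq(A,Q[:,2],rcond=None)[0];print('plane',k)
cs,h=cv2.findContours(red,cv2.RETR_CCOMP,cv2.CHAIN_APPROX_NONE)
E=np.array(c['extrinsics']);O=-E[:3,:3].T@E[:3,3]
for q,hh in zip(cs,h[0]):
    if hh[3]>=0 and 300<cv2.contourArea(q)<8000:
        q=q[:,0].astype(float);D=np.c_[(q[:,0]-c['cx'])/c['fx'],(q[:,1]-c['cy'])/c['fy'],np.ones(len(q))]@E[:3,:3]
        P=O+D*((k[2]-O[2])/D[:,2])[:,None];(e,rad)=cv2.minEnclosingCircle((P[:,:2]*1000).astype(np.float32));print(e,rad,P.mean(0))
        s=r.get_state();print('tool frame',R.from_quat(s['eef_rot']).inv().apply(np.r_[np.array(e)/1000,k[2]]-s['tool_pos']))
```

```text
** On entry to DLASCL parameter number  4 had an illegal value
 ** On entry to DLASCL parameter number  4 had an illegal valueTraceback (most recent call last):
  File "<stdin>", line 5, in <module>
    x, resids, rank, s = _umath_linalg.lstsq(a, b, rcond,
                         ~~~~~~~~~~~~~~~~~~~^^^^^^^^^^^^^
                                             signature=signature)
                                             ^^^^^^^^^^^^^^^^^^^^
    raise LinAlgError("SVD did not converge in Linear Least Squares")
numpy.linalg.LinAlgError: SVD did not converge in Linear Least Squares
```

```bash
cat > eye.py <<'E'
from h import *
z=np.load('w2.npz');p,W=z['p'],z['W'];c=optics.get_calibration('wrist')
hsv=cv2.cvtColor(p,cv2.COLOR_RGB2HSV).astype(int)
red=(((hsv[...,0]<8)|(hsv[...,0]>172))&(hsv[...,1]>140)).astype(np.uint8)
Q=W[100:240,260:380][red[100:240,260:380]>0];Q=Q[~np.isnan(Q[:,0])];A=np.c_[Q[:,:2]-Q[:,:2].mean(0),np.ones(len(Q))];k=np.linalg.lstsq(A,Q[:,2],rcond=None)[0];print('plane',k)
cs,h=cv2.findContours(red,cv2.RETR_CCOMP,cv2.CHAIN_APPROX_NONE)
E=np.array(c['extrinsics']);O=-E[:3,:3].T@E[:3,3]
for q,hh in zip(cs,h[0]):
    if hh[3]>=0 and 300<cv2.contourArea(q)<8000:
        q=q[:,0].astype(float);D=np.c_[(q[:,0]-c['cx'])/c['fx'],(q[:,1]-c['cy'])/c['fy'],np.ones(len(q))]@E[:3,:3]
        P=O+D*((k[2]-O[2])/D[:,2])[:,None];(e,rad)=cv2.minEnclosingCircle((P[:,:2]*1000).astype(np.float32));print(e,rad,P.mean(0))
        s=r.get_state();print('tool frame',R.from_quat(s['eef_rot']).inv().apply(np.r_[np.array(e)/1000,k[2]]-s['tool_pos']))
E
python3 eye.py
```

```text
plane [-0.03622645  0.07089479  0.15517818]
(408.841552734375, -51.45718765258789) 11.968249320983887 [ 0.40892699 -0.05147306  0.15517818]
tool frame [ 0.04302407  0.00136575 -0.00514958]
```

```bash
python3 -m creep '[{"grip":-1,"tx":-1.6,"ty":-3.5,"tz":-0.2,"spin":0},{"grip":-1,"tx":-1.6,"ty":-3.5,"tz":-0.2,"spin":0},{"grip":-1,"tx":-1.6,"ty":-3.5,"tz":-0.2,"spin":0},{"grip":-1,"tx":-1.6,"ty":-3.5,"tz":-0.2,"spin":0},{"grip":-1,"tx":-1.6,"ty":-3.4,"tz":0,"spin":0},{"grip":-1,"tx":-1.6,"ty":-3.4,"tz":0,"spin":0},{"grip":-1,"tx":-1.6,"ty":-3.4,"tz":0,"spin":0},{"grip":-1,"tx":0,"ty":0,"tz":0,"spin":0}]'
python3 -m creep '[{"grip":-1,"tx":0,"ty":0,"tz":0,"spin":0},{"grip":-1,"tx":0,"ty":0,"tz":0,"spin":0},{"grip":-1,"tx":0,"ty":0,"tz":0,"spin":0}]'
python3 - <<'E'
from h import *
plan(.54,-.309,.16)
p,d,c=snap('wrist','w3.png'); W=cloud(d,c); np.savez('w2',p=p,W=W)
E
python3 eye.py
```

```text
clock: 5.78
tool_pos: [0.5387, -0.318, 0.1547]
eef_rot: [0.055, 0.998, -0.005, -0.005]
contact_force: [0.4, -1.1, -0.4]
opening: 0.491
finger_force: 20.0
clock: 6.03
tool_pos: [0.5387, -0.3063, 0.1569]
eef_rot: [0.048, 0.999, -0.001, -0.005]
contact_force: [-0.4, 0.3, -0.8]
opening: 0.494
finger_force: 20.0
t 6.03 pos [ 0.5387 -0.3063  0.1569] yaw 84.51 tilt [-0.0097 -0.0018] spin 0 shift [-0.16 -0.26 -0.32] q [ 0.82  0.87 -0.72  1.63  0.69  0.92  1.31] F [-0.4  0.3 -0.8] op 0.494 ff 20.0
plane [-0.02407877  0.06778616  0.16122966]
(496.75677490234375, -300.991943359375) 12.135451316833496 [ 0.49644331 -0.30103089  0.16122966]
tool frame [ 0.0424886   0.0013133  -0.00359268]
```

View pics/w3.png

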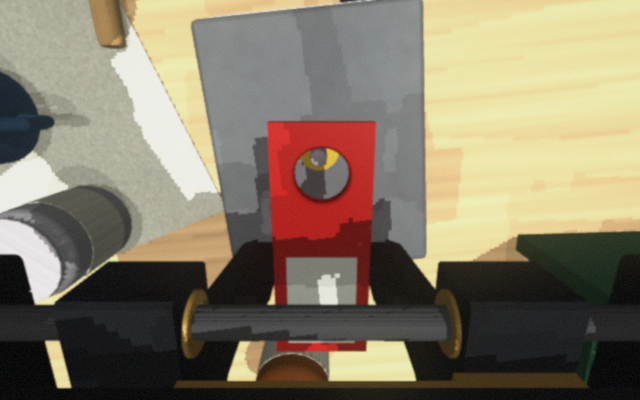

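Through the eye (321,173) I see the yellow disc and the pin tip near (318,157). I'll check this against the projected pin estimate, and check the jar's distance.

Run:
```python
from h import *
c=optics.get_calibration('wrist');E=np.array(c['extrinsics'])
def pr(P):
    q=E[:3,:3]@np.array(P)+E[:3,3];return (c['fx']*q[0]/q[2]+c['cx'],c['fy']*q[1]/q[2]+c['cy'])
for P in([.497,-.304,.112],[.497,-.304,.08],[.5,-.304,.112]):print(P,pr(P))
z=np.load('w2.npz');p,W=z['p'],z['W']
m=abs(W[...,2]-.08)<.005;Q=W[m];Q=Q[(abs(Q[:,0]-.49)<.12)&(abs(Q[:,1]+.3)<.12)];print(cv2.minAreaRect((Q[:,:2]*1000).astype(np.float32)))
print('hole z/x/y');
for v in range(144,172,3): print(v,[(W[v,u]*1000).round(0).tolist() for u in (312,316,320,324)])
for n in('scene','side'):
    V=np.load(n+'.npz')['W'];a=V[(V[...,2]>.085)&(V[...,2]<.11)&(V[...,0]>.53)&(V[...,0]<.72)&(V[...,1]<-.2)&(V[...,1]>-.36)];print(n,a.min(0),a.max(0))
cv2.imwrite('pics/w3c.png',cv2.resize(p[130:200,280:360,::-1],None,fx=7,fy=7,interpolation=cv2.INTER_CUBIC))
```

```text
[0.497, -0.304, 0.112] (np.float64(316.3999205074297), np.float64(157.14121839455197))
[0.497, -0.304, 0.08] (np.float64(317.2578397988446), np.float64(149.64880699800733))
[0.5, -0.304, 0.112] (np.float64(316.92565700064785), np.float64(162.41174880494682))
((496.697998046875, -302.86962890625), (140.50328063964844, 169.09510803222656), 89.9232406616211)
hole z/x/y
144 [[484.0, -304.0, 163.0], [484.0, -302.0, 162.0], [484.0, -300.0, 161.0], [484.0, -299.0, 162.0]]
147 [[485.0, -304.0, 161.0], [485.0, -302.0, 162.0], [485.0, -300.0, 160.0], [485.0, -299.0, 161.0]]
150 [[494.0, -306.0, 101.0], [493.0, -304.0, 111.0], [493.0, -302.0, 112.0], [494.0, -299.0, 106.0]]
153 [[494.0, -306.0, 111.0], [494.0, -304.0, 113.0], [495.0, -302.0, 111.0], [495.0, -299.0, 112.0]]
156 [[496.0, -306.0, 111.0], [496.0, -304.0, 111.0], [496.0, -302.0, 111.0], [496.0, -300.0, 113.0]]
159 [[498.0, -306.0, 112.0], [498.0, -304.0, 113.0], [498.0, -302.0, 112.0], [499.0, -300.0, 109.0]]
162 [[499.0, -307.0, 110.0], [500.0, -304.0, 111.0], [500.0, -302.0, 112.0], [500.0, -300.0, 111.0]]
165 [[506.0, -308.0, 80.0], [501.0, -305.0, 112.0], [502.0, -302.0, 111.0], [507.0, -300.0, 81.0]]
168 [[508.0, -308.0, 81.0], [508.0, -306.0, 81.0], [509.0, -303.0, 81.0], [509.0, -301.0, 81.0]]
171 [[510.0, -309.0, 80.0], [511.0, -306.0, 80.0], [511.0, -303.0, 79.0], [511.0, -301.0, 80.0]]
scene [ 0.53160828 -0.35909601  0.08502294] [ 0.71957801 -0.23216253  0.10712811]
side [ 0.53035087 -0.35993396  0.08505278] [ 0.71950719 -0.27841907  0.10566568]
```

View pics/w3c.png

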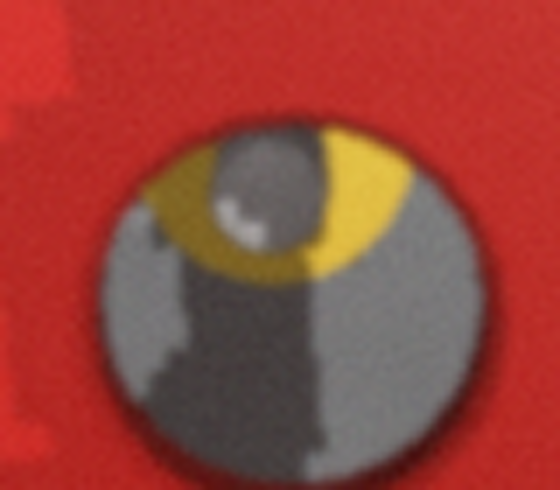

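```bash
python3 -m creep '[{"grip":-1,"tx":0,"ty":-0.2,"tz":0.5,"spin":0},{"grip":-1,"tx":0,"ty":0,"tz":1,"spin":0},{"grip":-1,"tx":0,"ty":0,"tz":1,"spin":0},{"grip":-1,"tx":0,"ty":0,"tz":0.5,"spin":0},{"grip":-1,"tx":0,"ty":0,"tz":0,"spin":0},{"grip":-1,"tx":0,"ty":0,"tz":0,"spin":0}]'
python3 - <<'E'
from h import *
plan(.54,-.305,.083)
p,d,c=snap('wrist'); W=cloud(d,c); np.savez('w2',p=p,W=W)
m=(abs(W[...,2]-.111)<.004)&(abs(W[...,0]-.497)<.014)&(abs(W[...,1]+.303)<.014);Q=W[m];print('pin',len(Q),np.median(Q,0),(Q.min(0)+Q.max(0))/2)
V=np.load('scene.npz')['W'];print('jar',V[172:184:3,212:230:4].reshape(-1,3).round(3).tolist())
E
python3 eye.py
```

```text
clock: 6.58
tool_pos: [0.5384, -0.3103, 0.1272]
eef_rot: [0.049, 0.999, -0.002, -0.004]
contact_force: [-0.4, 0.4, -0.0]
opening: 0.498
finger_force: 20.0
t 6.58 pos [ 0.5384 -0.3103  0.1272] yaw 84.35 tilt [-0.0087 -0.0027] spin 0 shift [-0.14  0.56  4.42] q [ 0.81  0.91 -0.69  1.65  0.73  0.87  1.28] F [-0.4  0.4 -0. ] op 0.498 ff 20.0
pin 328 [ 0.49668359 -0.30283843  0.11157567] [ 0.49696106 -0.30291137  0.11022063]
jar [[0.684, -0.439, 0.002], [0.697, -0.365, 0.107], [0.686, -0.36, 0.101], [0.652, -0.415, -0.007], [0.645, -0.398, 0.006], [0.712, -0.368, 0.103], [0.702, -0.36, 0.1], [0.694, -0.349, 0.104], [0.683, -0.344, 0.098], [0.65, -0.395, -0.005], [0.718, -0.36, 0.1], [0.709, -0.354, 0.097], [0.7, -0.343, 0.1], [0.691, -0.333, 0.101], [0.658, -0.383, -0.002], [0.726, -0.351, 0.101], [0.716, -0.342, 0.102], [0.706, -0.337, 0.095], [0.698, -0.324, 0.102], [0.683, -0.332, 0.073]]
plane [-0.0131244   0.04766149  0.13161669]
(496.44085693359375, -304.8526306152344) 12.10810375213623 [ 0.49647059 -0.3048378   0.13161669]
tool frame [ 0.04276843  0.00131998 -0.00356403]
```

```bash
python3 -m creep '[{"grip":-1,"tx":0,"ty":0.15,"tz":0.7,"spin":0},{"grip":-1,"tx":0,"ty":0,"tz":1,"spin":0},{"grip":-1,"tx":0,"ty":0,"tz":1,"spin":0},{"grip":-1,"tx":0,"ty":0,"tz":0.8,"spin":0},{"grip":-1,"tx":0,"ty":0,"tz":0.4,"spin":0},{"grip":-1,"tx":0,"ty":0,"tz":0.2,"spin":0},{"grip":-1,"tx":0,"ty":0,"tz":0,"spin":0},{"grip":-1,"tx":0,"ty":0,"tz":0,"spin":0}]'
python3 - <<'E'
from h import *
plan(.54,-.305,.083)
p,d,c=snap('wrist'); W=cloud(d,c); np.savez('w2',p=p,W=W)
E
python3 eye.py
```

```text
clock: 7.3
tool_pos: [0.5388, -0.3092, 0.087]
eef_rot: [0.049, 0.999, -0.002, -0.004]
contact_force: [0.2, 0.5, -0.8]
opening: 0.492
finger_force: 20.0
t 7.3 pos [ 0.5388 -0.3092  0.087 ] yaw 84.33 tilt [-0.0073 -0.0032] spin 0 shift [-0.08  0.43  0.39] q [ 0.79  0.96 -0.65  1.67  0.78  0.8   1.24] F [ 0.2  0.5 -0.8] op 0.492 ff 20.0
plane [-0.00182891  0.00615497  0.09153019]
(496.4228210449219, -303.71142578125) 12.05801010131836 [ 0.49648852 -0.30369383  0.09153019]
tool frame [ 0.04289055  0.00124671 -0.0040635 ]
```

```bash
python3 -m creep '[{"grip":-1,"tx":0,"ty":0,"tz":0.3,"spin":0},{"grip":-1,"tx":0,"ty":0,"tz":0,"spin":0},{"grip":1,"tx":0,"ty":0,"tz":0,"spin":0},{"grip":1,"tx":0,"ty":0,"tz":0,"spin":0},{"grip":1,"tx":0,"ty":0,"tz":0,"spin":0},{"grip":1,"tx":0,"ty":0,"tz":0,"spin":0},{"grip":1,"tx":0,"ty":0,"tz":0,"spin":0},{"grip":1,"tx":0,"ty":0,"tz":0,"spin":0}]'
python3 -m creep '[{"grip":1,"tx":0,"ty":0,"tz":-1,"spin":0},{"grip":1,"tx":0,"ty":0,"tz":-2,"spin":0},{"grip":1,"tx":0,"ty":0,"tz":-3,"spin":0},{"grip":1,"tx":0,"ty":0,"tz":-4,"spin":0},{"grip":1,"tx":0,"ty":0,"tz":-4,"spin":0},{"grip":1,"tx":0,"ty":0,"tz":-4,"spin":0},{"grip":1,"tx":0,"ty":0,"tz":0,"spin":0},{"grip":1,"tx":0,"ty":0,"tz":0,"spin":0}]'
python3 - <<'E'
from h import *
plan(.54,-.0885,.26,86.5)
p,d,c=snap('wrist','w4.png'); W=cloud(d,c); np.savez('w2',p=p,W=W)
E
python3 eye.py
sed 's/260:380/285:350/;s/100:240/100:190/' eye.py >/dev/null
```

```text
clock: 8.02
tool_pos: [0.5386, -0.3092, 0.084]
eef_rot: [0.049, 0.999, -0.002, -0.004]
contact_force: [-0.0, -0.3, -0.9]
opening: 0.922
finger_force: 0.0
clock: 8.68
tool_pos: [0.5415, -0.3086, 0.2673]
eef_rot: [0.049, 0.999, -0.003, -0.001]
contact_force: [-0.9, -0.1, 0.0]
opening: 0.999
finger_force: 0.0
t 8.68 pos [ 0.5415 -0.3086  0.2673] yaw 84.34 tilt [-0.0021 -0.0056] spin -2.16 shift [ 1.49 21.96  0.6 ] q [ 0.85  0.75 -0.79  1.52  0.58  1.12  1.41] F [-0.9 -0.1  0. ] op 0.999 ff 0.0
plane [-0.00346681  0.01436907  0.08773659]
(553.4373168945312, -309.728271484375) 28.26220703125 [ 0.55326312 -0.30963231  0.08773659]
tool frame [-0.01454265  0.00116643  0.17709845]
(494.524658203125, -303.88153076171875) 13.129631042480469 [ 0.49421951 -0.30383433  0.08773659]
tool frame [0.04465837 0.00117105 0.17745198]
```

View pics/w4.png

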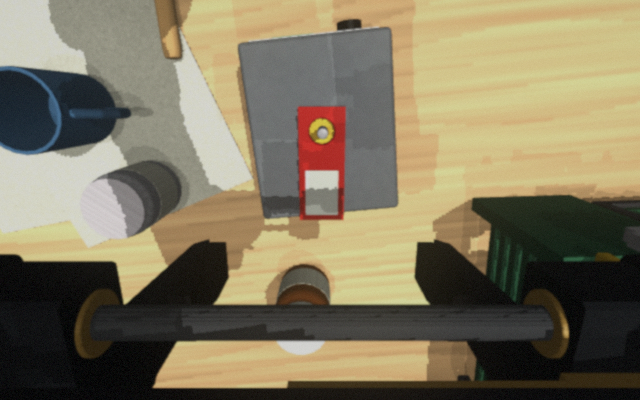

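The tag lies flat, with the pin standing in its eye at (321,131). Now on to the catches: a close look from above and beyond them.

```bash
python3 -m creep '[{"grip":1,"tx":-1.3,"ty":3.6,"tz":-0.8,"spin":-2.2},{"grip":1,"tx":-1.3,"ty":3.6,"tz":-0.8,"spin":0},{"grip":1,"tx":-1.3,"ty":3.6,"tz":-0.8,"spin":0},{"grip":1,"tx":-1.3,"ty":3.6,"tz":-0.8,"spin":0},{"grip":1,"tx":-1.3,"ty":3.6,"tz":0,"spin":0},{"grip":1,"tx":-1.3,"ty":3.6,"tz":0,"spin":0},{"grip":1,"tx":-1.3,"ty":3.6,"tz":0,"spin":0},{"grip":1,"tx":-1.3,"ty":3.6,"tz":0,"spin":0}]'
python3 -m creep '[{"grip":1,"tx":0,"ty":0,"tz":0,"spin":0},{"grip":1,"tx":0,"ty":0,"tz":0,"spin":0},{"grip":1,"tx":0,"ty":0,"tz":0,"spin":0}]'
cat > lug.py <<'E'
from h import *
import sys
plan(.6155,-.0885,.26,86.5)
p,d,c=snap('wrist',sys.argv[1]); W=cloud(d,c); np.savez('w5',p=p,W=W)
hsv=cv2.cvtColor(p,cv2.COLOR_RGB2HSV).astype(int);H,S=hsv[...,0],hsv[...,1]
for n,m in(('yel',(H>18)&(H<35)&(S>110)),('blue',(H>100)&(H<125)&(S>100))):
    m=m&(abs(W[...,2]-.204)<.005)&(W[...,0]<.75)
    k,l,st,ce=cv2.connectedComponentsWithStats(m.astype(np.uint8))
    for i in range(1,k):
        if st[i,4]>60:
            Q=W[l==i];print(n,st[i,4],Q.mean(0).round(4),cv2.minAreaRect((Q[:,:2]*1000).astype(np.float32)),ce[i].round())
E
python3 lug.py w5.png
```

```text
clock: 9.4
tool_pos: [0.6622, -0.0267, 0.2919]
eef_rot: [0.03, 1.0, -0.002, -0.006]
contact_force: [-0.1, -0.2, 0.2]
opening: 0.996
finger_force: 0.0
clock: 9.65
tool_pos: [0.6619, -0.0288, 0.2922]
eef_rot: [0.03, 1.0, -0.003, -0.005]
contact_force: [-0.6, -0.9, 0.5]
opening: 0.999
finger_force: 0.0
t 9.65 pos [ 0.6619 -0.0288  0.2922] yaw 86.55 tilt [-0.0109 -0.0048] spin 0.05 shift [ 4.23 -6.23  3.3 ] q [ 0.34  0.78 -0.77  1.34  0.55  1.24  1.05] F [-0.6 -0.9  0.5] op 0.999 ff 0.0
yel 551 [ 0.6137 -0.0971  0.2034] ((614.119384765625, -97.83525848388672), (10.53409194946289, 24.130815505981445), 85.612060546875) [216. 144.]
yel 524 [ 0.6159 -0.0625  0.2035] ((616.216552734375, -62.85620880126953), (10.252776145935059, 23.814260482788086), 86.3349609375) [267. 145.]
blue 487 [0.62   0.0092 0.2035] ((620.7044067382812, 9.48395824432373), (9.701634407043457, 23.264541625976562), 85.77616119384766) [372. 144.]
blue 497 [0.6221 0.0448 0.2034] ((622.39599609375, 45.301753997802734), (9.67442512512207, 22.47645378112793), 84.81033325195312) [425. 144.]
```

View pics/w5.png

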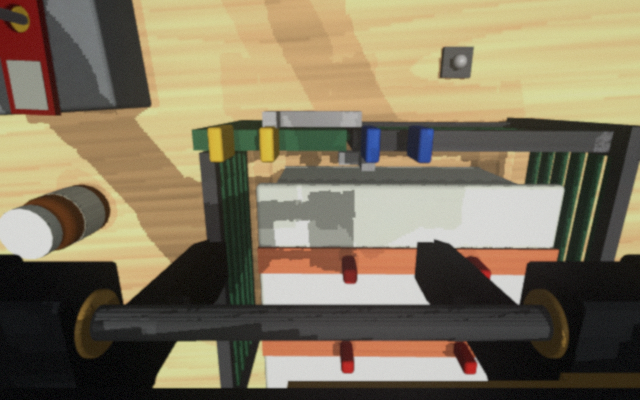

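Yellow lugs at (216,144) and (267,145), blue at (372,144) and (425,144); the sizes and the 119 mm spacing match. Squeezed middles: yellow (.6148,-.0855), blue (.6216,.0331), y axis at 86.7°.

```bash
python3 -m creep '[{"grip":1,"tx":2.2,"ty":-3,"tz":0.6,"spin":0},{"grip":1,"tx":2.2,"ty":-2.9,"tz":0.6,"spin":0},{"grip":1,"tx":0,"ty":0,"tz":2,"spin":0},{"grip":1,"tx":0,"ty":0,"tz":0,"spin":0},{"grip":1,"tx":0,"ty":0,"tz":0,"spin":0},{"grip":1,"tx":0,"ty":0,"tz":0,"spin":0}]' 15
python3 -c "
from h import *
plan(.6148,-.0855,.177,86.7)"
```

```text
clock: 10.2
tool_pos: [0.6156, -0.0838, 0.2633]
eef_rot: [0.03, 1.0, -0.001, -0.003]
contact_force: [-0.3, -0.3, 0.8]
opening: 0.999
finger_force: 0.0
t 10.2 pos [ 0.6156 -0.0838  0.2633] yaw 86.54 tilt [-0.0065 -0.0021] spin -0.16 shift [ 0.02 -0.15  8.63] q [ 0.47  0.75 -0.78  1.52  0.57  1.11  1.07] F [-0.3 -0.3  0.8] op 0.999 ff 0.0
```

```bash
python3 -m creep '[{"grip":1,"tx":0,"ty":-0.15,"tz":2,"spin":0},{"grip":1,"tx":0,"ty":0,"tz":2.5,"spin":0},{"grip":1,"tx":0,"ty":0,"tz":2.5,"spin":0},{"grip":1,"tx":0,"ty":0,"tz":1.2,"spin":0},{"grip":1,"tx":0,"ty":0,"tz":0.4,"spin":0},{"grip":1,"tx":0,"ty":0,"tz":0,"spin":0},{"grip":1,"tx":0,"ty":0,"tz":0,"spin":0},{"grip":1,"tx":0,"ty":0,"tz":0,"spin":0}]' 15
python3 -c "
from h import *
plan(.6148,-.0855,.177,86.7)"
```

```text
clock: 10.87
tool_pos: [0.6155, -0.0855, 0.1782]
eef_rot: [0.03, 1.0, -0.002, -0.002]
contact_force: [0.3, 0.7, 0.5]
opening: 1.003
finger_force: 0.0
t 10.87 pos [ 0.6155 -0.0855  0.1782] yaw 86.54 tilt [-0.0047 -0.0029] spin -0.16 shift [ 0.07 -0.    0.12] q [ 0.44  0.85 -0.72  1.62  0.66  0.95  1.  ] F [0.3 0.7 0.5] op 1.003 ff 0.0
```

```bash
python3 -m creep '[{"grip":-1,"tx":0,"ty":0,"tz":0,"spin":0},{"grip":-1,"tx":0,"ty":0,"tz":0,"spin":0},{"grip":-1,"tx":0,"ty":0,"tz":0,"spin":0},{"grip":-1,"tx":0,"ty":0,"tz":0,"spin":0},{"grip":-1,"tx":0,"ty":0,"tz":0,"spin":0},{"grip":-1,"tx":0,"ty":0,"tz":0,"spin":0},{"grip":-1,"tx":0,"ty":0,"tz":0,"spin":0},{"grip":-1,"tx":0,"ty":0,"tz":0,"spin":0}]' 15
python3 -m creep '[{"grip":-1,"tx":0,"ty":0,"tz":0,"spin":0},{"grip":-1,"tx":0,"ty":0,"tz":0,"spin":0},{"grip":-1,"tx":0,"ty":0,"tz":0,"spin":0}]' 15
```

```text
clock: 11.53
tool_pos: [0.6143, -0.0859, 0.1765]
eef_rot: [0.03, 1.0, -0.002, -0.004]
contact_force: [-0.1, -3.7, 1.5]
opening: 0.415
finger_force: 4.5
clock: 11.78
tool_pos: [0.6142, -0.0876, 0.1765]
eef_rot: [0.031, 1.0, -0.003, -0.004]
contact_force: [0.6, -4.1, -0.1]
opening: 0.38
finger_force: 15.0
```

```bash
python3 -m creep '[{"grip":1,"tx":0,"ty":0,"tz":0,"spin":0},{"grip":1,"tx":0,"ty":0,"tz":0,"spin":0},{"grip":1,"tx":0,"ty":0,"tz":0,"spin":0},{"grip":1,"tx":0,"ty":0,"tz":0,"spin":0},{"grip":1,"tx":0,"ty":0,"tz":0,"spin":0},{"grip":1,"tx":0,"ty":0,"tz":0,"spin":0},{"grip":1,"tx":0,"ty":0,"tz":-2,"spin":0},{"grip":1,"tx":0,"ty":0,"tz":-3,"spin":0}]' 15
python3 -m creep '[{"grip":1,"tx":0,"ty":0,"tz":-3,"spin":0},{"grip":1,"tx":0,"ty":4,"tz":0,"spin":0},{"grip":1,"tx":0,"ty":4,"tz":0,"spin":0},{"grip":1,"tx":0,"ty":4,"tz":0,"spin":0},{"grip":1,"tx":0,"ty":0,"tz":0,"spin":0},{"grip":1,"tx":0,"ty":0,"tz":0,"spin":0},{"grip":1,"tx":0,"ty":0,"tz":0,"spin":0}]' 15
python3 -c "
from h import *
plan(.6216,.0331,.177,86.7)"
```

```text
clock: 12.45
tool_pos: [0.6126, -0.0863, 0.2243]
eef_rot: [0.03, 1.0, -0.002, -0.007]
contact_force: [0.6, -0.6, 0.3]
opening: 0.963
finger_force: 0.0
clock: 13.03
tool_pos: [0.6221, 0.0334, 0.2559]
eef_rot: [0.03, 1.0, -0.002, -0.004]
contact_force: [0.7, -0.6, 0.3]
opening: 0.998
finger_force: 0.0
t 13.03 pos [0.6221 0.0334 0.2559] yaw 86.54 tilt [-0.008  -0.0046] spin -0.16 shift [-0.01  0.01  7.89] q [ 0.27  0.76 -0.76  1.53  0.57  1.1   0.89] F [ 0.7 -0.6  0.3] op 0.998 ff 0.0
```

```bash
python3 -m creep '[{"grip":1,"tx":0,"ty":0,"tz":2,"spin":0},{"grip":1,"tx":0,"ty":0,"tz":2.5,"spin":0},{"grip":1,"tx":0,"ty":0,"tz":2,"spin":0},{"grip":1,"tx":0,"ty":0,"tz":1,"spin":0},{"grip":1,"tx":0,"ty":0,"tz":0.3,"spin":0},{"grip":1,"tx":0,"ty":0,"tz":0,"spin":0},{"grip":1,"tx":0,"ty":0,"tz":0,"spin":0}]' 25
python3 -c "
from h import *
plan(.6216,.0331,.177,86.7)"
```

```text
clock: 13.62
tool_pos: [0.6223, 0.0334, 0.1791]
eef_rot: [0.031, 1.0, -0.002, -0.003]
contact_force: [-0.1, -0.0, 1.1]
opening: 1.002
finger_force: 0.0
t 13.62 pos [0.6223 0.0334 0.1791] yaw 86.47 tilt [-0.0061 -0.0029] spin -0.23 shift [ 0.07 -0.03  0.21] q [ 0.25  0.84 -0.71  1.61  0.65  0.95  0.82] F [-0.1 -0.   1.1] op 1.002 ff 0.0
```

```bash
python3 -m creep '[{"grip":-1,"tx":0,"ty":0,"tz":0,"spin":0},{"grip":-1,"tx":0,"ty":0,"tz":0,"spin":0},{"grip":-1,"tx":0,"ty":0,"tz":0,"spin":0},{"grip":-1,"tx":0,"ty":0,"tz":0,"spin":0},{"grip":-1,"tx":0,"ty":0,"tz":0,"spin":0},{"grip":-1,"tx":0,"ty":0,"tz":0,"spin":0},{"grip":-1,"tx":0,"ty":0,"tz":0,"spin":0},{"grip":-1,"tx":0,"ty":0,"tz":0,"spin":0}]' 25
python3 -m creep '[{"grip":-1,"tx":0,"ty":0,"tz":0,"spin":0},{"grip":-1,"tx":0,"ty":0,"tz":0,"spin":0},{"grip":-1,"tx":0,"ty":0,"tz":0,"spin":0},{"grip":-1,"tx":0,"ty":0,"tz":0,"spin":0}]' 25
python3 -c "
from h import *
plan(.6216,.0331,.177,86.7)"
```

```text
clock: 14.28
tool_pos: [0.6217, 0.0318, 0.1784]
eef_rot: [0.031, 1.0, -0.003, -0.004]
contact_force: [-1.0, -5.5, 4.7]
opening: 0.417
finger_force: 2.8
clock: 14.62
tool_pos: [0.6218, 0.0326, 0.1784]
eef_rot: [0.031, 1.0, -0.003, -0.004]
contact_force: [-0.6, -5.3, 5.2]
opening: 0.381
finger_force: 25.0
t 14.62 pos [0.6218 0.0326 0.1784] yaw 86.49 tilt [-0.0073 -0.0052] spin -0.21 shift [0.02 0.05 0.14] q [ 0.25  0.84 -0.71  1.61  0.65  0.95  0.81] F [-0.6 -5.3  5.2] op 0.381 ff 25.0
```

```bash
cat > arc.py <<'E'
from h import *
s=r.get_state();m=R.from_quat(s['eef_rot']).as_matrix();H=np.array([.6311,.1978]);yaw=np.degrees(np.arctan2(m[1,1],m[0,1]))
v=H-s['tool_pos'][:2];a=np.degrees(np.arctan2(v[1],v[0]))
F=m.T@s['contact_force']
print('t',round(s['clock'],2),'gate',round(86.7-a,2),'tool',round(86.7-yaw,2),'rad',np.hypot(*v).round(4),'z',s['tool_pos'][2].round(4),'Ftool',F.round(1),'M',s['moment'].round(2),'op',round(s['opening'],3),'ff',s['finger_force'],'q',s['q'].round(2))
E
python3 -m creep '[{"grip":-1,"tx":0.4,"ty":0.01,"tz":0,"spin":1.5},{"grip":-1,"tx":0.86,"ty":0.02,"tz":0,"spin":3},{"grip":-1,"tx":0.86,"ty":0.02,"tz":0,"spin":3},{"grip":-1,"tx":0.86,"ty":0.02,"tz":0,"spin":3},{"grip":-1,"tx":0.86,"ty":0.02,"tz":0,"spin":3},{"grip":-1,"tx":0,"ty":0,"tz":0,"spin":0}]' 25
python3 arc.py
```

```text
clock: 15.12
tool_pos: [0.5825, 0.0402, 0.1785]
eef_rot: [0.148, 0.989, -0.003, -0.004]
contact_force: [1.7, -4.6, 0.3]
opening: 0.379
finger_force: 25.0
t 15.12 gate 13.84 tool 13.72 rad 0.1649 z 0.1785 Ftool [-3.  -3.9 -0.3] M [-1.25 -0.31 -0.3 ] op 0.379 ff 24.989164941944182 q [ 0.21  0.78 -0.65  1.73  0.61  0.85  0.56]
```

Right on the arc. Continuing.

```bash
python3 -m creep '[{"grip":-1,"tx":0.86,"ty":0.02,"tz":0,"spin":3},{"grip":-1,"tx":0.86,"ty":0.02,"tz":0,"spin":3},{"grip":-1,"tx":0.86,"ty":0.02,"tz":0,"spin":3},{"grip":-1,"tx":0.86,"ty":0.02,"tz":0,"spin":3},{"grip":-1,"tx":0.86,"ty":0.02,"tz":0,"spin":3},{"grip":-1,"tx":0.86,"ty":0.02,"tz":0,"spin":3},{"grip":-1,"tx":0.86,"ty":0.02,"tz":0,"spin":3},{"grip":-1,"tx":0,"ty":0,"tz":0,"spin":0}]' 25
python3 arc.py
```

```text
clock: 15.78
tool_pos: [0.5295, 0.0691, 0.1785]
eef_rot: [0.325, 0.946, -0.003, -0.004]
contact_force: [2.2, -3.4, 0.1]
opening: 0.379
finger_force: 25.0
t 15.78 gate 34.98 tool 34.6 rad 0.164 z 0.1785 Ftool [-3.8 -1.3 -0.1] M [-1.08 -0.22 -0.46] op 0.379 ff 25.018088560318574 q [ 0.11  0.7  -0.54  1.88  0.53  0.71  0.16]
```

```bash
python3 -m creep '[{"grip":-1,"tx":0.86,"ty":0.01,"tz":0,"spin":3},{"grip":-1,"tx":0.86,"ty":0.01,"tz":0,"spin":3},{"grip":-1,"tx":0.86,"ty":0.02,"tz":0,"spin":3},{"grip":-1,"tx":0.86,"ty":0.02,"tz":0,"spin":3},{"grip":-1,"tx":0.86,"ty":0.02,"tz":0,"spin":3},{"grip":-1,"tx":0.86,"ty":0.02,"tz":0,"spin":3},{"grip":-1,"tx":0.86,"ty":0.02,"tz":0,"spin":3},{"grip":-1,"tx":0,"ty":0,"tz":0,"spin":0}]' 25
python3 arc.py
```

```text
clock: 16.45
tool_pos: [0.4906, 0.1146, 0.1785]
eef_rot: [0.491, 0.871, -0.002, -0.003]
contact_force: [3.3, -2.5, -2.2]
opening: 0.378
finger_force: 25.0
t 16.45 gate 56.08 tool 55.51 rad 0.1633 z 0.1785 Ftool [-3.8  1.6  2.2] M [-0.72 -0.41 -0.45] op 0.378 ff 25.01850949600339 q [-0.06  0.65 -0.42  1.97  0.44  0.61 -0.23]
```

```bash
python3 -m creep '[{"grip":-1,"tx":0.86,"ty":0,"tz":0,"spin":3},{"grip":-1,"tx":0.86,"ty":0,"tz":0,"spin":3},{"grip":-1,"tx":0.86,"ty":0.01,"tz":0,"spin":3},{"grip":-1,"tx":0.86,"ty":0.01,"tz":0,"spin":3},{"grip":-1,"tx":0.86,"ty":0.02,"tz":0,"spin":3},{"grip":-1,"tx":0.86,"ty":0.02,"tz":0,"spin":3},{"grip":-1,"tx":0.86,"ty":0.02,"tz":0,"spin":3},{"grip":-1,"tx":0,"ty":0,"tz":0,"spin":0}]' 25
python3 arc.py
```

```text
clock: 17.12
tool_pos: [0.4707, 0.1706, 0.1785]
eef_rot: [0.641, 0.767, -0.002, -0.002]
contact_force: [6.1, -1.8, -5.6]
opening: 0.374
finger_force: 25.0
t 17.12 gate 77.06 tool 76.49 rad 0.1627 z 0.1785 Ftool [-2.9  5.7  5.6] M [-0.56 -0.82 -0.29] op 0.374 ff 24.9971122154966 q [-0.25  0.63 -0.3   1.99  0.33  0.57 -0.6 ]
```

```bash
python3 -m creep '[{"grip":-1,"tx":0.86,"ty":-0.03,"tz":0,"spin":3},{"grip":-1,"tx":0.86,"ty":-0.03,"tz":0,"spin":3},{"grip":-1,"tx":0.86,"ty":0,"tz":0,"spin":3},{"grip":-1,"tx":0.6,"ty":0,"tz":0,"spin":2},{"grip":-1,"tx":0,"ty":0,"tz":0,"spin":0},{"grip":-1,"tx":0,"ty":0,"tz":0,"spin":0},{"grip":-1,"tx":0,"ty":0,"tz":0,"spin":0},{"grip":-1,"tx":0,"ty":0,"tz":0,"spin":0}]' 25
python3 arc.py
python3 - <<'E'
from h import *
p,d,c=snap('scene'); cv2.imwrite('pics/s2.png',cv2.resize(p[120:300,180:420,::-1],None,fx=3,fy=3))
E
```

```text
clock: 17.78
tool_pos: [0.4685, 0.2001, 0.1785]
eef_rot: [0.712, 0.702, -0.001, -0.001]
contact_force: [7.6, -1.1, -7.5]
opening: 0.382
finger_force: 25.0
t 17.78 gate 87.51 tool 87.45 rad 0.1626 z 0.1785 Ftool [-1.   7.7  7.4] M [-0.13 -1.21  0.1 ] op 0.382 ff 24.97559109935537 q [-0.34  0.64 -0.24  1.97  0.26  0.57 -0.78]
```

View pics/s2.png

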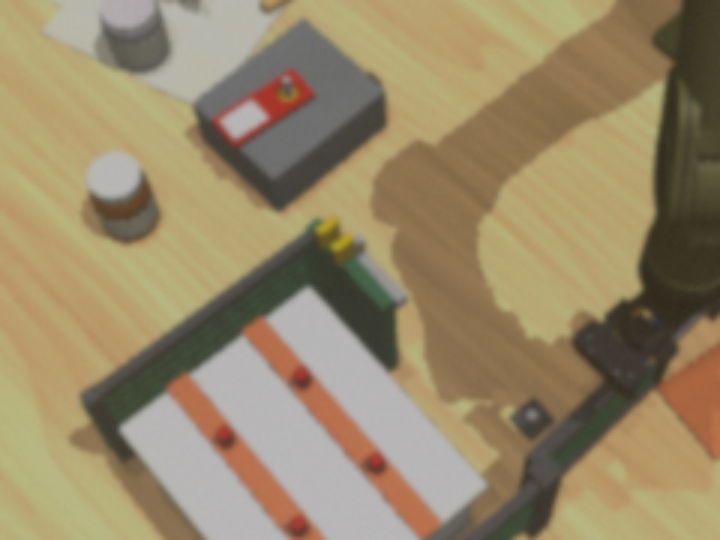

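The gate stands open at about 87.5°, held by the gripper near crop (640,350). The yellow lugs are closed at (335,238), and the tag is on the pin at (288,88). Handing in.

```bash
python3 -c "
from plant import r,workorder
print(r.get_state()['qd'].round(3)); print(workorder.finish_job())"
```

```text
[ 0.002  0.002 -0.002  0.     0.002  0.003 -0.001]
the job is handed in; nothing more can be done
None
```

I handed the job in at about 18 s of the 58 s allowed: the tag is flat on the pin and released, the yellow catch is home, and the gripper is holding the gate open at about 1.53 rad with the blue handle squeezed; the system gave no verdict back.

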